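Clear the sorting board and open the disinfectant

ROBOT

A 6-joint arm with a two-finger parallel gripper is mounted at the origin on the work surface. World frame = base frame: x ahead of the robot, y to its left, z up, the work surface at z = 0. Lengths are in m, angles in rad, forces in N, time in s.
With the tool pointing down it reaches from about 0.275 to 1 m from the base axis. Payload 8.4 kg.
Tool frame: the origin (TCP) lies at the very end of the fingers, on their centre line; the grasp point (between the pads) lies 19 mm behind it; z points along the fingers, y is the direction in which the jaws open and shut (so a half turn about z gives the same grasp; the last joint's range is limited). The gripper opens to 85 mm and grips with 20 to 120 N. Pads are 22 mm wide; open, the fingers measure 114 mm over their backs; the gripper's body (76 mm by 85 mm) begins 54 mm behind the grasp point. The pads swing forward as they close: fully open they stand 13 mm farther back than shut.
Start: joints at [1.332, 0.353, 1.633, -0, 1.155, -0.002], TCP at [0.147, 0.608, 0.231] pointing down, gripper open.
Joint ranges: [-2.63, 2.63], [-0.92, 2.1], [0.06, 2.66], [-1.3, 4.44], [0, 2.69], [-3.02, 3.02]. Speed limits (rad/s): [2.22, 2.22, 2.79, 3.14, 3.14, 3.14].

INTERFACE

Orientations are given as [roll, pitch, yaw] about the fixed x, y, z axes, in that order (R = Rz(yaw) Ry(pitch) Rx(roll)).
In Python, from station import ctrl, snapshot, calibration, job gives the robot as it stands. The module is installed in compiled form; this text tells all that it offers.
- The arm moves only by the tool servo_tool, never from a script. Its argument "moves" is a list of rows, each a list of 7 numbers: the shift along the tool's x, y, z in units of 50 mm (1.0 is 50 mm), then the turn, a rotation vector about the tool's x, y, z in degrees, then the finger opening in mm, from 0 to 85.4. A call has 1 to 8 rows; each row shifts and turns the commanded pose from where the row before left it, along the tool's axes as they then stand; what a row does not reach is not made up. A row lasts 1/10 s, in which the tool goes at most 50 mm and 8.59 degrees, less where a joint would pass 70% of its speed; a pose out of reach is approached as far as the arm can. A call is refused whole if a number of a shift passes 1 or a number of a turn 8.59, either way. A call with a gripper value outside its range is refused whole. The fingers move at their own pace and stop on an object; "squeeze" is the grip in N (left out, the last holds). Time passes only in rows, so rows that do not move let the fingers close. It gives the time, the measured TCP pose, the force and the opening at its end, in the units of the state.
- ctrl.observe(): the state, without advancing time (a new reading comes with each control period).
- snapshot(name): name is "scene" or "side" or "wrist"; returns (picture, depth): 420x560x3 uint8, red, green, blue; 420x560 float32, m along the optical axis (not along the pixel's ray), 0 where there is no reading.
- calibration(name): a dict with "K" (3x3 intrinsics, pixels), "origin" and "rotation" of the camera in the world. Camera axes: x right, y down, z forward; pixel columns grow to the right and rows downward; lengths in m; the calibration is good to about 2 mm. The wrist camera is an equidistant fisheye: a pixel r from the principal point sees the ray r / f radians off the axis. A picture is of the moment at which its call begins: read the wrist's pose just before it. calibration takes no time and is no camera call; for the wrist camera it gives the pose at the moment of the call.
- job.sign_off(): hands the job in, once; it reports no verdict.
The state is a dict: "time_s": time; "qpos": joint angles; "joint_vel": joint speeds; "joint_efforts": joint torques, N m; "tool_pos": TCP position; "eef_rot": TCP orientation; "force": force on the tool from outside, world axes, zero at the start; "moment": the same for the moment, N m; "gripper_width": finger opening in m.
Only numpy, scipy, OpenCV 4.12 (cv2) and the standard library are available. Lean on these libraries where they do the work, as an engineer would, in place of code of your own. Each camera call takes 0.05 s, during which the arm holds its last target. There are 200 camera calls.

TASK

Get the hatchery's sorting board ready for disinfecting: take the scraper block, wipe all three stone chips off the white board into the catch tray at its edge without touching them with the fingers, and set the scraper back down flat on the bench. Then open the disinfectant bottle, leaving it standing in its rack: press its push-and-turn safety cap down, twist it counter-clockwise (seen from above) while it is down until it comes free, and lift it off. Finish still gripping the cap and holding it level and still a few centimetres straight above the bottle's mouth; leave the jar, the mug and the brush alone.

Things in the scene. Friction and masses are not known exactly. Their poses are not given: they have to be found in the camera images.
- board: White sorting board with a grey catch tray at its +x edge, one fixed unit. Origin: on the bench under the board's centre. Board: x -110 to 110, y -120 to 120 mm, flat top 40 mm above the bench. Tray inside: x 105 to 222 (the board's lip covers the first 5 mm), y -122 to 122 mm, floor 4 mm above the bench, its other three walls 46 mm high; nothing stands up between board and tray.
- chip1_mid (a point): Stone chip, about 25 x 20 x 10 mm, 12 g, lying loose on the board. The point is its centre.
- chip2_mid (a point): Stone chip, about 22 x 21 x 11 mm, 12 g, lying loose on the board. The point is its centre. The three chips lie in a band up to 120 mm wide (centre to centre) along the board's y.
- chip3_mid (a point): Stone chip, about 26 x 20 x 10 mm, 12 g, lying loose on the board. The point is its centre.
- scraper_mid (a point): Wooden scraper block (like a plasterer's float), 160 g, standing on its sole on the bench. Sole 160 mm along x, 56 along y, 16 thick; centred on it a grip rib along x, 130 long, 22 wide, 39 high. Overall height 55 mm; the point is the centre, 27.5 mm above the underside. Grip the rib across its 22 mm; push with a long side of the sole.
- rack: Dark wooden bottle rack fixed to the bench, 202 mm along x, 107 along y, walls 62 mm high, with two square 83 mm pockets centred at x = -47.5 and +47.5 mm, floor 10 mm above the bench. Origin on the bench under its centre. The bottle stands in one pocket, the jar in the other (either way round).
- bottle_mouth (a point): Tall white square bottle, 80 x 80 mm, about 550 g, loose in its pocket (1.5 mm play each side), which keeps it from turning. The point is the centre of its mouth, 166 mm above its underside, hidden in the cap at first; z is the bottle's axis. Neck 34 mm across; the shoulder, 77 mm across and sloping, ends 24 mm below the mouth.
- cap_mid (a point): White ribbed safety cap on the bottle, 52 mm across, 30 high, 30 g. The point is its centre, 15 mm below its top, level with the mouth while locked. Inside, three lugs sit in spring-loaded notches: press down 3.5 to 5 mm (11 to 13 N; bottoms out at 5), keep it down, turn it 60 degrees (40 to 80) counter-clockwise from above, lift straight off. Pulling it while locked lifts the bottle.
- jar_mid (a point): Bystander: squat amber glass jar with a dark metal lid, 72 mm across, 98 mm high, in the rack's other pocket. The point is its centre.
- mug_mid (a point): Bystander: white mug with a handle, 72 mm across, 90 mm high, on the bench. The point is its centre.
- brush_mid (a point): Bystander: wooden scrubbing brush, 150 x 50 x 42 mm, on the bench beyond the work. The point is its centre.
Things that resemble listed ones, but are neither listed nor needed, are in the scene too. There is more than one size of the part that bears cap_mid; the job needs the largest. Leave any turquoise look-alike of the rack alone.

How it is judged:
By the outcome, as a careful person would: the job done as asked, in the order asked, and still so for the second after the job is handed in, while the arm keeps its last pose, push and grip.
It also fails if it takes over 64 s, if anything falls off the work surface, if the arm or the gripper's body presses on something with over 40 N, if the wrist force passes 120 N, or if a joint passes its speed limit or range.

## Working session

There is one attempt and no reset: what is moved stays moved. The work goes in short steps, Python scripts to look and compute and a tool call to move; the robot and the scene stay as the last step left them, time stands still between calls to the robot, and variables do not carry over. Pictures are saved under pics/ and viewed, about 8 in all and at most 12, crops included, and the job is handed in when it is done.

Besides the shell and the picture viewer there is one more tool, called after "Emit:" as name(argument=value, ...), one argument or row to a line, values as JSON. servo_tool: Moves the arm, as the interface text tells. Its arguments: {"type":"object","properties":{"moves":{"type":"array","items":{"type":"array","items":{"type":"number"}}},"squeeze":{"type":"number"}},"required":["moves"]}

```bash
mkdir -p pics
cat > h.py <<'E'
import numpy as np, cv2
from station import ctrl, snapshot, calibration, job
def cloud(n,c,d):
    K=np.array(c["K"]);R=np.array(c["rotation"]);o=np.array(c["origin"])
    v,u=np.mgrid[0:420,0:560]
    p=np.stack([(u-K[0,2])/K[0,0]*d,(v-K[1,2])/K[1,1]*d,d],-1)
    return p@R.T+o
def ray(c,u,v,z):
    K=np.array(c["K"]);R=np.array(c["rotation"]);o=np.array(c["origin"])
    r=R@np.array([(u-K[0,2])/K[0,0],(v-K[1,2])/K[1,1],1]); return o+r*(z-o[2])/r[2]
E
python3 - <<'E'
from h import *
ims=[]
for n in("scene","side"):
    p,d=snapshot(n);c=calibration(n)
    np.savez(f"{n}.npz",p=p,d=d,K=c["K"],origin=c["origin"],rotation=c["rotation"])
    print(n,np.round(c["origin"],3),np.round(c["rotation"],2).tolist(),np.round(c["K"],1).tolist())
    cv2.imwrite(f"pics/{n}0.png",cv2.resize(p[:,:,::-1],(800,600),interpolation=cv2.INTER_CUBIC))
p,d=snapshot("wrist");c=calibration("wrist");print(c,d.max())
np.savez("wrist.npz",p=p,d=d);cv2.imwrite("pics/wrist0.png",p[:,:,::-1])
print(ctrl.observe())
E
```

```text
scene [1.197 0.342 0.904] [-2.41, -0.01, 2.0] [[422.4, 0.0, 279.1], [0.0, 422.4, 210.3], [0.0, 0.0, 1.0]]
side [ 0.056 -0.556  0.931] [-2.39, -0.01, -0.66] [[387.9, 0.0, 278.1], [0.0, 387.9, 211.9], [0.0, 0.0, 1.0]]
{'K': array([[325.1922621 ,   0.        , 274.24908202],
       [  0.        , 325.1922621 , 207.23574684],
       [  0.        ,   0.        ,   1.        ]]), 'origin': array([0.0749507 , 0.62515231, 0.37276051]), 'rotation': array([ 2.84833746e+00, -6.01234364e-04,  1.33394167e+00])} 1.5939784
{'time_s': 0.15, 'qpos': array([ 1.33158726e+00,  3.53532166e-01,  1.63393685e+00, -3.57765458e-06,
        1.15521003e+00, -2.38214722e-03]), 'joint_vel': array([ 0.00182286, -0.00150917, -0.00273855,  0.00050517, -0.00118172,
        0.00049172]), 'joint_efforts': array([ 4.61447671e-04, -6.05644798e+01, -3.42336881e+01,  1.72020978e-04,
        6.14165052e-03,  3.83627466e-06]), 'tool_pos': array([0.14654328, 0.6072124 , 0.23071854]), 'eef_rot': array([-3.14050625e+00,  6.83592244e-07,  2.90476718e+00]), 'force': array([-0.43798308,  0.97717931, -0.5612339 ]), 'moment': array([-0.04030458, -0.03401802, -0.0004471 ]), 'gripper_width': 0.08549914135272525}
```

View pics/scene0.png

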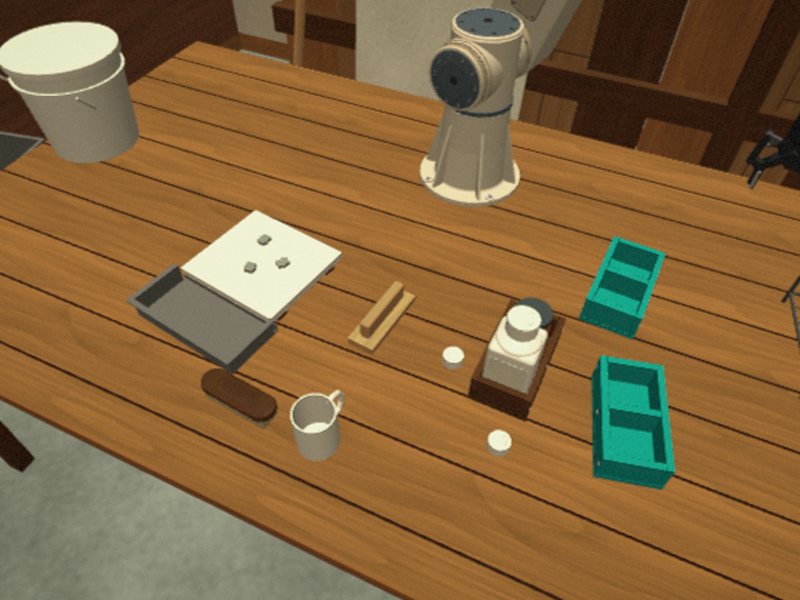

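View pics/side0.png

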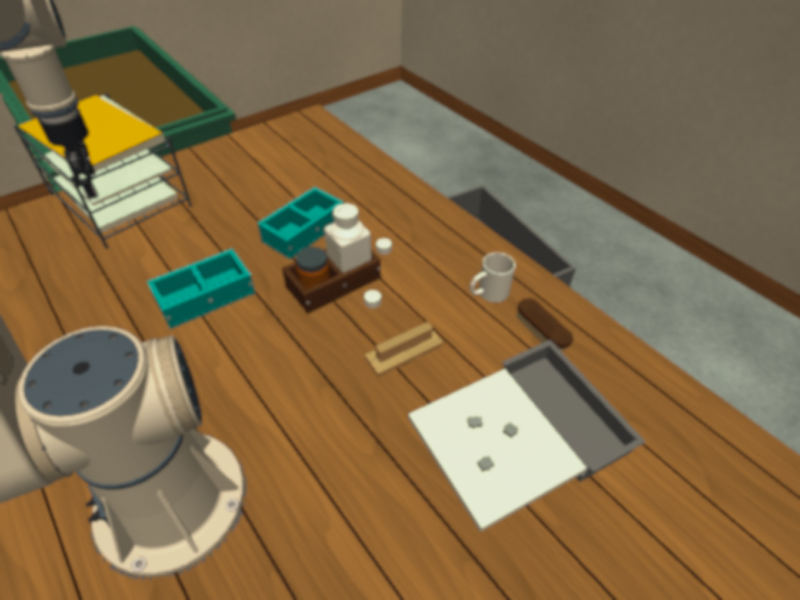

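Scene view (800x600 pixels): board (260,265) with chips at (264,240), (282,262), (250,267). Scraper (380,318), brown rack (520,355), and the bottle with its cap at (523,320). Loose look-alike caps at (453,357) and (499,442), and turquoise racks on the right. The side view agrees, but is blurred.

```bash
cat > h.py <<'E'
import numpy as np, cv2
from scipy.spatial.transform import Rotation as Rn
from station import ctrl, snapshot, calibration, job
def Rc(c):
    return Rn.from_euler('xyz',np.array(c["rotation"])).as_matrix()
def cloud(c,d):
    K=np.array(c["K"]);v,u=np.mgrid[0:420,0:560]
    p=np.stack([(u-K[0,2])/K[0,0]*d,(v-K[1,2])/K[1,1]*d,d],-1)
    return p@Rc(c).T+np.array(c["origin"])
def ray(c,u,v,z):
    K=np.array(c["K"]);o=np.array(c["origin"])
    r=Rc(c)@np.array([(u-K[0,2])/K[0,0],(v-K[1,2])/K[1,1],1]); return o+r*(z-o[2])/r[2]
def rect(pts):
    (a,b),(w,h),t=cv2.minAreaRect((pts[:,:2]*1000).astype(np.float32)); return np.round([a,b,w,h,t],1)
E
cat > m.py <<'E'
from h import *
S={'scene':dict(board=(130,205,345,375),scr=(345,280,418,355),cap=(500,300,545,345),rack=(465,295,570,420),c1=(440,345,468,370),c2=(485,430,515,456)),
 'side':dict(board=(405,335,645,530),scr=(362,318,445,375),cap=(328,200,362,235),rack=(280,200,385,310),c1=(360,285,385,308),c2=(373,235,395,257))}
for n in S:
    c=dict(np.load(n+".npz"));P=cloud(c,c['d']);im=c['p'];hsv=cv2.cvtColor(im,cv2.COLOR_RGB2HSV)
    print(n,"bench z at",[np.round(P[int(v*.7),int(u*.7)],3).tolist() for u,v in [(400,400),(300,350)]])
    def sub(b):
        m=np.zeros((420,560),bool);x0,y0,x1,y1=[int(k*.7) for k in b];m[y0:y1,x0:x1]=1;return m&(c['d']>0)
    b=S[n]
    m=sub(b['board']);w=m&(hsv[...,2]>150)&(hsv[...,1]<60);w=cv2.morphologyEx(w.astype('u1'),cv2.MORPH_OPEN,np.ones((3,3)))
    nn,l,st,_=cv2.connectedComponentsWithStats(w);k=1+st[1:,4].argmax()
    cs,_=cv2.findContours((l==k).astype('u1'),cv2.RETR_CCOMP,cv2.CHAIN_APPROX_NONE)
    cs=sorted(cs,key=cv2.contourArea,reverse=True);z=np.median(P[l==k][:,2])
    print(' board z',round(z,4),rect(np.array([ray(c,u,v,.04) for u,v in cs[0][:,0]])))
    for q in cs[1:]:
        if cv2.contourArea(q)>8:
            mm=np.zeros((420,560),'u1');cv2.drawContours(mm,[q],-1,1,-1);mm=cv2.erode(mm,np.ones((3,3)))>0
            print(' chip',np.round(ray(c,*q[:,0].mean(0),.045),4),rect(np.array([ray(c,u,v,.045) for u,v in q[:,0]])), 'z',np.round(np.percentile(P[mm][:,2],[50,95]),4))
    m=sub(b['scr']);
    for lo,hi,t in((.008,.028,'sole'),(.047,.07,'rib')):
        q=P[m&(P[...,2]>lo)&(P[...,2]<hi)];print(' scr',t,rect(q),'z',np.round(np.percentile(q[:,2],[5,50,95]),4))
    m=sub(b['cap']);zt=np.percentile(P[m][:,2],97);q=P[m&(P[...,2]>zt-.006)];print(' cap',rect(q),'z',np.round(zt,4),np.round(np.median(q[:,2]),4), cv2.minEnclosingCircle((q[:,:2]*1000).astype('f4')))
    m=sub(b['rack'])
    for lo,hi,t in((.055,.067,'racktop'),(.085,.12,'jar top'),(.12,.145,'shoulder')):
        q=P[m&(P[...,2]>lo)&(P[...,2]<hi)];print(' ',t,rect(q),'z',np.round(np.percentile(q[:,2],[5,50,95]),4))
    for k in('c1','c2'):
        m=sub(b[k]);q=P[m&(P[...,2]>.012)];print(' ',k,rect(q),'z',np.round(np.percentile(q[:,2],[50,97]),4))
E
python3 m.py
python3 - <<'E'
from h import *
a=np.load('scene.npz')['p'][195:330,230:400,::-1]
cv2.imwrite('pics/crop1.png',cv2.resize(a,(748,594),interpolation=cv2.INTER_CUBIC))
E
```

```text
scene bench z at [[0.669, 0.115, -0.0], [0.646, -0.101, -0.002]]
 board z 0.0381 [ 508.3 -268.6  238.5  219.5   80.9]
 chip [ 0.5459 -0.2709  0.045 ] [ 544.4 -273.5   28.    25.3   33.7] z [0.0452 0.0481]
 chip [ 0.4647 -0.2911  0.045 ] [ 463.6 -290.3   20.6   30.    64.3] z [0.0477 0.477 ]
 chip [ 0.5072 -0.2177  0.045 ] [ 507.1 -216.9   15.3   27.2   52.2] z [0.0462 0.0471]
 scr sole [520.2   9.1  56.9 163.1  83.3] z [0.0101 0.0141 0.0241]
 scr rib [520.2   9.1  22.3 127.8  83.8] z [0.0484 0.0526 0.0552]
 cap [561.8 275.6  50.9  51.2  71. ] z 0.1913 0.1893 ((562.09765625, 274.6357727050781), 26.6025447845459)
  racktop [513.4 276.5 107.  206.   88.4] z [0.0569 0.0603 0.0638]
  jar top [518.4 276.8  79.2 173.2  88.2] z [0.0882 0.1057 0.1175]
  shoulder [563.1 275.3  79.1  81.4  88.4] z [0.1233 0.1368 0.1442]
  c1 [551.7 168.7  37.2  37.   32.7] z [0.0193 0.0224]
  c2 [680.8 299.4  35.9  35.9  23.3] z [0.0193 0.023 ]
side bench z at [[0.439, -0.08, -0.001], [0.348, 0.152, -0.002]]
 board z 0.0408 [ 505.  -268.8  242.8  224.3   80.9]
 chip [ 0.4555 -0.294   0.045 ] [ 455.8 -293.8   22.9   19.     1.6] z [0.0508 0.055 ]
 chip [ 0.5382 -0.2745  0.045 ] [ 538.4 -274.8   23.3   19.8    7.1] z [0.0512 0.0539]
 chip [ 0.4966 -0.2243  0.045 ] [ 496.1 -225.8   16.2   24.3   31.2] z [0.049  0.0518]
 scr sole [517.4   6.7  58.  160.9  81.6] z [0.0105 0.017  0.0241]
 scr rib [518.    9.1  24.7 127.8  83.1] z [0.0491 0.0551 0.0582]
 cap [560.8 274.3  51.1  50.9  81.9] z 0.1939 0.1921 ((561.14013671875, 274.531494140625), 27.33379554748535)
  racktop [537.1 374.2 341.6 217.   77.2] z [0.0561 0.0623 0.0659]
  jar top [517.4 273.7  76.6 169.7  83.8] z [0.0871 0.1076 0.1164]
  shoulder [560.8 275.   81.4  80.2  89.1] z [0.1218 0.1363 0.1433]
  c1 [555.6 182.7  73.7  36.1  71.2] z [0.0217 0.0254]
  c2 [654.9 270.2 114.6  36.5  47.7] z [0.022  0.0645]
```

View pics/crop1.png

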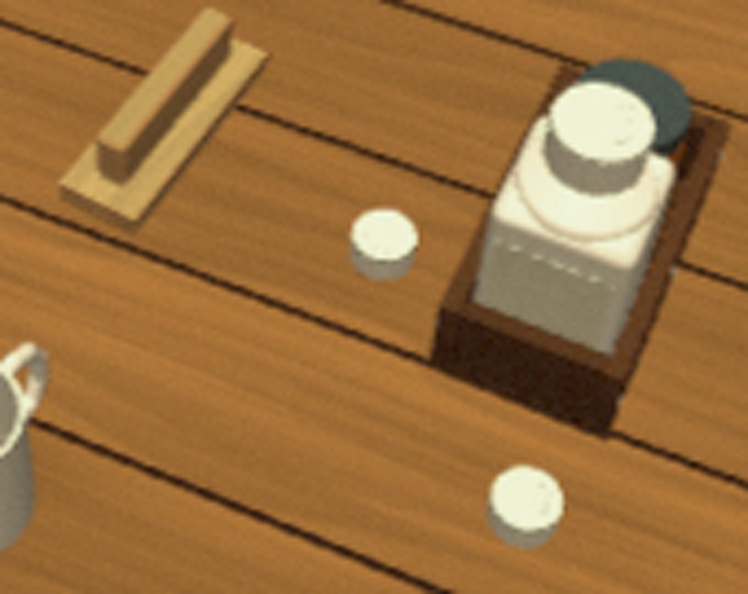

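The bottle's cap measures 51–53 mm, against about 36 mm for both loose caps. It is the largest, sits on the bottle in the brown rack, and its top at 0.191 m agrees with the text (0.010+0.166+0.015). The crop confirms this. Scraper: (0.519, 0.009), yaw about -6.8°. Board: (0.5065, -0.2687), yaw -9.1°.

```bash
cat >> h.py <<'E'
def state():
    s=ctrl.observe();print('t',round(s['time_s'],2),'tcp',np.round(s['tool_pos'],4),'rpy',np.round(np.degrees(s['eef_rot']),2),'q',np.round(s['qpos'],2),'F',np.round(s['force'],1),'M',np.round(s['moment'],2),'w',round(s['gripper_width']*1000,1));return s
def plan(legs,start=None):
    "legs: (x,y,z,yaw_deg,n)"
    s=state();p=np.array(s['tool_pos']);R=Rn.from_euler('xyz',s['eef_rot'])
    for x,y,z,yaw,n in legs:
        T=np.array([x,y,z]);Rt=Rn.from_euler('xyz',[180,0,yaw],degrees=True)
        rv=(R.inv()*Rt).as_rotvec()
        R0,p0=R,p
        for i in range(n):
            sh=(R.inv().apply(p0+(T-p0)*(i+1)/n-p))/.05; t=np.degrees(rv/n)
            sh=np.round(sh,2);t=np.round(t,1)
            print([float(v) for v in sh]+[float(v) for v in t])
            p=p+R.apply(sh*.05);R=R*Rn.from_rotvec(np.radians(t))
        print('--')
E
python3 -c "
from h import *
plan([(.519,.009,.2,173.2,16),(.519,.009,.075,173.2,4)])"
```

```text
t 0.15 tcp [0.1465 0.6072 0.2307] rpy [-179.94    0.    166.43] q [ 1.33  0.35  1.63 -0.    1.16 -0.  ] F [-0.4  1.  -0.6] M [-0.04 -0.03 -0.  ] w 85.5
[-0.63, -0.62, 0.04, -0.0, -0.0, -0.4]
[-0.62, -0.62, 0.04, -0.0, -0.0, -0.4]
[-0.62, -0.63, 0.04, -0.0, -0.0, -0.4]
[-0.62, -0.63, 0.04, -0.0, -0.0, -0.4]
[-0.61, -0.63, 0.04, -0.0, -0.0, -0.4]
[-0.6, -0.64, 0.03, -0.0, -0.0, -0.4]
[-0.6, -0.64, 0.04, -0.0, -0.0, -0.4]
[-0.6, -0.65, 0.04, -0.0, -0.0, -0.4]
[-0.59, -0.65, 0.04, -0.0, -0.0, -0.4]
[-0.59, -0.66, 0.04, -0.0, -0.0, -0.4]
[-0.59, -0.66, 0.04, -0.0, -0.0, -0.4]
[-0.57, -0.66, 0.04, -0.0, -0.0, -0.4]
[-0.58, -0.67, 0.04, -0.0, -0.0, -0.4]
[-0.57, -0.67, 0.04, -0.0, -0.0, -0.4]
[-0.56, -0.68, 0.04, -0.0, -0.0, -0.4]
[-0.56, -0.68, 0.04, -0.0, -0.0, -0.4]
--
[-0.0, 0.0, 0.62, -0.0, -0.0, -0.1]
[-0.0, 0.0, 0.63, -0.0, -0.0, -0.1]
[-0.0, 0.0, 0.62, -0.0, -0.0, -0.1]
[-0.0, 0.0, 0.63, -0.0, -0.0, -0.1]
--
```

Emit:
servo_tool(
  moves=[
    [-0.63,-0.62,0,0,0,-0.4,85],
    [-0.62,-0.62,0,0,0,-0.4,85],
    [-0.62,-0.63,0,0,0,-0.4,70],
    [-0.62,-0.63,0,0,0,-0.4,60],
    [-0.61,-0.63,0,0,0,-0.4,60],
    [-0.6,-0.64,0,0,0,-0.4,60],
    [-0.6,-0.64,0,0,0,-0.4,60],
    [-0.6,-0.65,0,0,0,-0.4,60],
  ],
)

```text
time_s: 0.95
tool_pos: [0.3333, 0.3069, 0.2313]
eef_rot: [3.142, 0.0, 2.961]
force: [0.8, 0.3, 0.5]
gripper_width: 0.06
```

Emit:
servo_tool(
  moves=[
    [-0.59,-0.65,0.04,0,0,-0.4,60],
    [-0.59,-0.66,0.04,0,0,-0.4,60],
    [-0.59,-0.66,0.04,0,0,-0.4,60],
    [-0.57,-0.66,0.04,0,0,-0.4,60],
    [-0.58,-0.67,0.04,0,0,-0.4,60],
    [-0.57,-0.67,0.04,0,0,-0.4,60],
    [-0.56,-0.68,0.04,0,0,-0.4,60],
    [-0.56,-0.68,0.04,0,0,-0.4,60],
  ],
)

```text
time_s: 1.75
tool_pos: [0.5196, 0.0075, 0.2151]
eef_rot: [3.142, -0.0, 3.017]
force: [0.7, 1.3, -0.0]
gripper_width: 0.0601
```

```bash
python3 -c "
from h import *
p,d=snapshot('wrist');cv2.imwrite('pics/w1.png',p[:,:,::-1])
plan([(.519,.009,.08,173.2,4),(.519,.009,.024,173.2,3)])"
```

```text
t 1.8 tcp [0.523  0.0031 0.2152] rpy [-179.86    0.18  172.82] q [ 0.    0.21  1.87 -0.    1.06 -1.44] F [ 2.7 -3.5  0.3] M [-0.1  -0.07 -0.04] w 59.8
[0.03, 0.03, 0.68, -0.0, 0.0, -0.1]
[0.02, 0.03, 0.67, -0.0, 0.0, -0.1]
[0.03, 0.03, 0.68, -0.0, 0.0, -0.1]
[0.02, 0.02, 0.67, -0.0, 0.0, -0.1]
--
[0.0, 0.0, 0.37, -0.0, 0.1, 0.0]
[0.0, 0.0, 0.38, -0.0, 0.1, 0.0]
[0.0, 0.01, 0.37, -0.0, 0.1, 0.0]
--
```

View pics/w1.png

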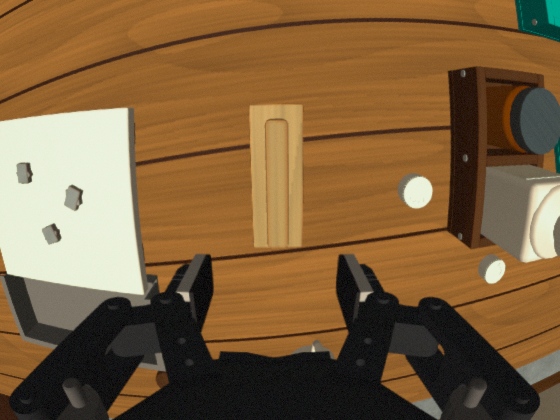

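The wrist view shows the scraper upright and free at (276,176), with its rib roughly along the image columns. The arm was still settling. I'll lower partway, settle and recheck the rib's position.

Emit:
servo_tool(
  moves=[
    [0,0,0.6,0,0,0,60],
    [0,0,0.6,0,0,0,60],
    [0,0,0.2,0,0,0,60],
    [0,0,0,0,0,0,60],
    [0,0,0,0,0,0,60],
  ],
)

```text
time_s: 2.3
tool_pos: [0.5195, 0.0096, 0.1461]
eef_rot: [3.142, 0.001, 3.017]
force: [-0.0, -0.4, 0.9]
gripper_width: 0.0599
```

```bash
cat >> h.py <<'E'
def fray(c,u,v,z):
    K=np.array(c["K"]);x=(u-K[0,2])/K[0,0];y=(v-K[1,2])/K[1,1];t=np.hypot(x,y)
    r=Rc(c)@np.array([x/t*np.sin(t),y/t*np.sin(t),np.cos(t)]);o=np.array(c["origin"]);return o+r*(z-o[2])/r[2]
E
python3 -c "
from h import *
state();c=calibration('wrist');p,d=snapshot('wrist');cv2.imwrite('pics/w2.png',p[:,:,::-1])
np.savez('w2.npz',p=p,d=d,**c);print(c['origin'],c['rotation'])
plan([(.519,.009,.08,173.2,1)])"
```

```text
t 2.3 tcp [0.5195 0.0096 0.1461] rpy [1.8000e+02 4.0000e-02 1.7285e+02] q [ 0.02  0.29  1.94 -0.    0.91 -1.43] F [-0.  -0.4  0.9] M [ 0.04 -0.04 -0.01] w 59.9
[0.44628957 0.01923503 0.28809134] [ 2.84744859e+00 -1.78346589e-03  1.44600643e+00]
t 2.35 tcp [0.5198 0.0096 0.1465] rpy [1.7999e+02 1.0000e-01 1.7285e+02] q [ 0.02  0.29  1.94 -0.    0.91 -1.43] F [-0.1 -0.5 -0.1] M [ 0.03 -0.08 -0.04] w 60.2
[0.02, -0.01, 1.33, 0.0, 0.1, -0.3]
--
```

View pics/w2.png

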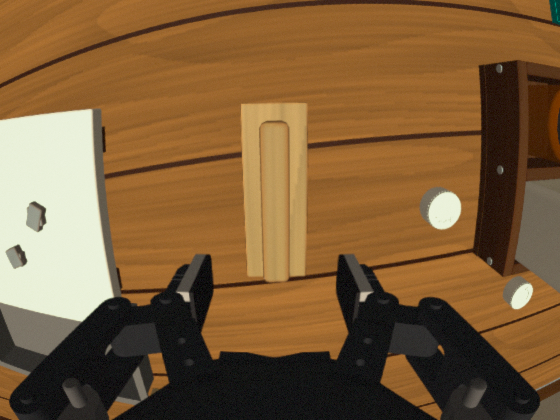

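```bash
python3 -c "
from h import *
c=dict(np.load('w2.npz'))
a=fray(c,274.5,122,.055);b=fray(c,276.5,281,.055);print(a,b,(a+b)/2,np.hypot(*(b-a)[:2]),np.degrees(np.arctan2(*(b-a)[1::-1])))
print(fray(c,260,200,.055),fray(c,289,200,.055))
plan([(.519,.009,.075,173.2,4),(.519,.009,.023,173.2,3)])"
```

```text
[0.45377508 0.01889429 0.055     ] [0.57929561 0.0048283  0.055     ] [0.51653535 0.01186129 0.055     ] 0.12630619329301898 -6.393963081260448
[0.50949227 0.0010346  0.055     ] [0.51219013 0.02245733 0.055     ]
t 2.35 tcp [0.5198 0.0096 0.1465] rpy [1.7999e+02 1.0000e-01 1.7285e+02] q [ 0.02  0.29  1.94 -0.    0.91 -1.43] F [-0.1 -0.5 -0.1] M [ 0.03 -0.08 -0.04] w 60.2
[0.0, -0.0, 0.36, 0.0, 0.0, -0.1]
[0.01, -0.01, 0.36, 0.0, 0.0, -0.1]
[0.0, -0.0, 0.35, 0.0, 0.0, -0.1]
[0.01, -0.0, 0.36, 0.0, 0.0, -0.1]
--
[-0.0, -0.0, 0.35, 0.0, 0.0, 0.0]
[-0.0, -0.0, 0.34, 0.0, 0.0, 0.0]
[-0.0, -0.0, 0.35, 0.0, 0.0, 0.0]
--
```

Emit:
servo_tool(
  moves=[
    [0,0.02,0.4,0,0,0,60],
    [0,0,0.5,0,0,0,60],
    [0,0,0.5,0,0,0,60],
    [0,0,0.5,0,0,0,60],
    [0,0,0.4,0,0,0,60],
    [0,0,0.16,0,0,0,60],
    [0,0,0,0,0,0,60],
  ],
)

```text
time_s: 3.05
tool_pos: [0.5193, 0.0105, 0.0224]
eef_rot: [-3.142, -0.0, 3.017]
force: [0.3, 0.1, 0.9]
gripper_width: 0.0602
```

Emit:
servo_tool(
  moves=[
    [0,0,0,0,0,0,0],
    [0,0,0,0,0,0,0],
    [0,0,0,0,0,0,0],
    [0,0,0,0,0,0,0],
    [0,0,0,0,0,0,0],
    [0,0,0,0,0,0,0],
  ],
  squeeze=60,
)

```text
time_s: 3.65
tool_pos: [0.5201, 0.0104, 0.0236]
eef_rot: [3.141, 0.002, 3.017]
force: [-0.4, 0.7, 6.4]
gripper_width: 0.0211
```

```bash
python3 -c "
from h import *
state()"
```

```text
t 3.65 tcp [0.5201 0.0104 0.0236] rpy [1.7998e+02 1.2000e-01 1.7283e+02] q [ 0.02  0.49  2.   -0.    0.65 -1.43] F [-0.4  0.7  6.4] M [ 0.05  0.1  -0.03] w 21.1
```

```bash
python3 -c "
from h import *
plan([(.5195,.0105,.125,173.0,3),(.411,-.2453,.125,80.9,13),(.411,-.2453,.08,80.9,2)])"
```

```text
t 3.65 tcp [0.5201 0.0104 0.0236] rpy [1.7998e+02 1.2000e-01 1.7283e+02] q [ 0.02  0.49  2.   -0.    0.65 -1.43] F [-0.4  0.7  6.4] M [ 0.05  0.1  -0.03] w 21.1
[0.0, 0.0, -0.68, 0.0, 0.0, -0.1]
[0.01, 0.0, -0.67, 0.0, 0.0, -0.1]
[-0.0, 0.0, -0.68, 0.0, 0.0, -0.1]
--
[0.12, -0.41, -0.0, 0.0, 0.0, 7.1]
[0.07, -0.42, -0.0, 0.0, 0.0, 7.1]
[0.01, -0.43, -0.0, 0.0, 0.0, 7.1]
[-0.04, -0.42, -0.0, 0.0, 0.0, 7.1]
[-0.09, -0.42, -0.0, 0.0, 0.0, 7.1]
[-0.14, -0.4, -0.0, 0.0, 0.0, 7.1]
[-0.19, -0.39, -0.0, 0.0, 0.0, 7.1]
[-0.24, -0.35, -0.0, 0.0, 0.0, 7.1]
[-0.28, -0.33, -0.0, 0.0, 0.0, 7.1]
[-0.31, -0.28, -0.0, 0.0, 0.0, 7.1]
[-0.35, -0.25, -0.0, 0.0, 0.0, 7.1]
[-0.38, -0.2, -0.0, 0.0, 0.0, 7.1]
[-0.4, -0.15, -0.0, 0.0, 0.0, 7.1]
--
[-0.0, -0.0, 0.45, 0.1, -0.0, -0.0]
[-0.0, -0.0, 0.45, 0.1, -0.0, -0.0]
--
```

Emit:
servo_tool(
  moves=[
    [0,0,-0.3,0,0,0,0],
    [0,0,-0.68,0,0,0,0],
    [0,0,-0.68,0,0,0,0],
    [0,0,-0.36,0,0,0,0],
    [0.12,-0.41,0,0,0,7.1,0],
    [0.07,-0.42,0,0,0,7.1,0],
    [0.01,-0.43,0,0,0,7.1,0],
    [-0.04,-0.42,0,0,0,7.1,0],
  ],
)

```text
time_s: 4.45
tool_pos: [0.4851, -0.0687, 0.1239]
eef_rot: [3.141, 0.001, 2.516]
force: [0.3, -0.1, -0.4]
gripper_width: 0.021
```

Emit:
servo_tool(
  moves=[
    [-0.09,-0.42,0,0,0,7.1,0],
    [-0.14,-0.4,0,0,0,7.1,0],
    [-0.19,-0.39,0,0,0,7.1,0],
    [-0.24,-0.35,0,0,0,7.1,0],
    [-0.28,-0.33,0,0,0,7.1,0],
    [-0.31,-0.28,0,0,0,7.1,0],
    [-0.35,-0.25,0,0,0,7.1,0],
    [-0.38,-0.2,0,0,0,7.1,0],
  ],
)

```text
time_s: 5.25
tool_pos: [0.4173, -0.2259, 0.1238]
eef_rot: [3.141, 0.0, 1.524]
force: [0.9, 0.8, -1.4]
gripper_width: 0.0213
```

Emit:
servo_tool(
  moves=[
    [-0.4,-0.15,0,0,0,7.1,0],
    [0,0,0,0,0,0,0],
    [0,0,0,0,0,0,0],
  ],
)

```text
time_s: 5.55
tool_pos: [0.4094, -0.2448, 0.1236]
eef_rot: [3.141, -0.0, 1.407]
force: [-0.5, 0.5, -1.4]
gripper_width: 0.0211
```

```bash
python3 -c "
from h import *
c=calibration('wrist');p,d=snapshot('wrist');cv2.imwrite('pics/w3.png',p[:,:,::-1]);np.savez('w3.npz',p=p,d=d,**c)
plan([(.411,-.2453,.07,80.9,2)])"
```

```text
t 5.6 tcp [ 0.4095 -0.2444  0.1235] rpy [ 1.7999e+02 -1.0000e-02  8.0630e+01] q [-0.54  0.27  2.04  0.    0.83 -0.38] F [-0.4 -0.1 -0.6] M [ 0.02 -0.01  0.04] w 20.9
[-0.01, 0.02, 0.53, 0.0, -0.0, -0.1]
[-0.0, 0.01, 0.54, 0.0, -0.0, -0.1]
--
```

View pics/w3.png

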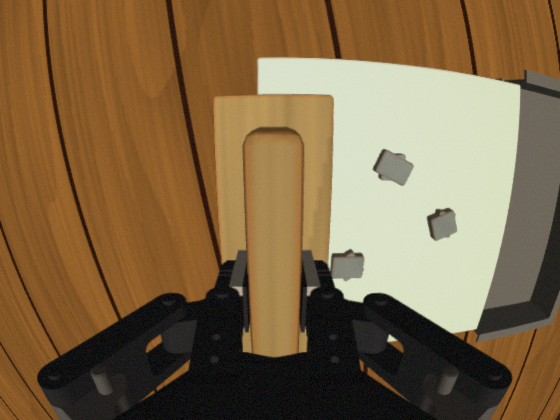

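```bash
python3 -c "
from h import *
c=dict(np.load('w3.npz'));B=np.array([.5065,-.2687]);a=np.radians(-9.1);X=np.array([np.cos(a),np.sin(a)]);Y=np.array([-np.sin(a),np.cos(a)])
for n,u,v,z in [('chip',347,265,.046),('chip leftedge',331,266,.046),('chip',394,167,.046),('chip',442,224,.046),('edge+x',519,85,.04),('edge+x',480,330,.04),('corner -x',258,58,.04),('sole end corner',332,96,.117),('sole end cornerL',215,97,.117)]:
    w=fray(c,u,v,z);print(n,np.round(w[:2],4),'board',np.round([(w[:2]-B)@X,(w[:2]-B)@Y],4))
w=ctrl.observe()['tool_pos'];print((w[:2]-B)@X,(w[:2]-B)@Y)"
```

```text
chip [ 0.4581 -0.2915] board [-0.0442 -0.0301]
chip leftedge [ 0.4457 -0.2899] board [-0.0567 -0.0306]
chip [ 0.5    -0.2211] board [-0.0139  0.046 ]
chip [ 0.5391 -0.272 ] board [0.0327 0.0019]
edge+x [ 0.6301 -0.1665] board [0.1059 0.1204]
edge+x [ 0.5991 -0.4045] board [ 0.1129 -0.1195]
corner -x [ 0.4168 -0.1322] board [-0.1102  0.1206]
sole end corner [ 0.4486 -0.168 ] board [-0.0731  0.0903]
sole end cornerL [ 0.3961 -0.1597] board [-0.1262  0.0902]
-0.09966878065121634 0.008644521168350879
```

Emit:
servo_tool(
  moves=[
    [0,0,0.5,0,0,-0.2,0],
    [0,0,0.4,0,0,0,0],
    [0,0,0.24,0,0,0,0],
    [0,0,0,0,0,0,0],
    [0,0,0,0,0,0,0],
  ],
)

```text
time_s: 6.1
tool_pos: [0.4097, -0.2445, 0.0666]
eef_rot: [-3.141, -0.0, 1.41]
force: [-0.4, 0.3, -0.7]
gripper_width: 0.0212
```

Emit:
servo_tool(
  moves=[
    [0,0,0.03,0,0,0,0],
    [0,0,0,0,0,0,0],
  ],
)

```text
time_s: 6.3
tool_pos: [0.4099, -0.2449, 0.0654]
eef_rot: [3.14, 0.0, 1.409]
force: [0.0, 0.2, -1.1]
gripper_width: 0.0214
```

Emit:
servo_tool(
  moves=[
    [0,0,0.03,0,0,0,0],
    [0,0,0,0,0,0,0],
  ],
)

```text
time_s: 6.5
tool_pos: [0.4097, -0.245, 0.0636]
eef_rot: [3.141, 0.0, 1.409]
force: [1.3, -0.4, 0.2]
gripper_width: 0.0213
```

Emit:
servo_tool(
  moves=[
    [0,0,0.03,0,0,0,0],
    [0,0,0,0,0,0,0],
  ],
)

```text
time_s: 6.7
tool_pos: [0.4098, -0.245, 0.0635]
eef_rot: [3.141, 0.0, 1.409]
force: [-5.9, 3.8, 25.3]
gripper_width: 0.0209
```

```bash
python3 -c "
from h import *
state()"
```

```text
t 6.7 tcp [ 0.4098 -0.245   0.0635] rpy [1.7996e+02 2.0000e-02 8.0730e+01] q [-0.54  0.37  2.08  0.    0.69 -0.38] F [-5.9  3.8 25.3] M [ 0.49  0.92 -0.  ] w 20.9
```

Emit:
servo_tool(
  moves=[
    [0,0,-0.02,0,0,0,0],
    [0,0.1,0,0,0,0,0],
    [0,0.15,0,0,0,0,0],
    [0,0.15,0,0,0,0,0],
    [0,0.15,0,0,0,0,0],
    [0,0.15,0,0,0,0,0],
    [0,0.15,0,0,0,0,0],
    [0,0.15,0,0,0,0,0],
  ],
)

```text
time_s: 7.5
tool_pos: [0.4556, -0.252, 0.0637]
eef_rot: [-3.135, -0.001, 1.41]
force: [-18.7, 3.3, 29.0]
gripper_width: 0.0215
```

```bash
python3 -c "
from h import *
state()"
```

```text
t 7.5 tcp [ 0.4556 -0.252   0.0637] rpy [-1.7962e+02 -6.0000e-02  8.0760e+01] q [-0.51  0.42  1.98 -0.    0.74 -0.34] F [-18.7   3.3  29. ] M [ 0.23  2.78 -0.01] w 21.5
```

Emit:
servo_tool(
  moves=[
    [0,0,-0.02,0,0,0,0],
    [0,0.15,0,0,0,0,0],
    [0,0.15,0,0,0,0,0],
  ],
)

```text
time_s: 7.8
tool_pos: [0.4741, -0.2553, 0.0637]
eef_rot: [3.142, -0.0, 1.409]
force: [-0.3, -0.8, 0.2]
gripper_width: 0.0211
```

```bash
python3 -c "
from h import *
state()"
```

```text
t 7.8 tcp [ 0.4741 -0.2553  0.0637] rpy [180.    -0.    80.72] q [-0.5   0.44  1.95  0.    0.75 -0.33] F [-0.3 -0.8  0.2] M [-0.02  0.13 -0.1 ] w 21.1
```

Emit:
servo_tool(
  moves=[
    [0,0.15,0.004,0,0,0,0],
    [0,0.15,0,0,0,0,0],
    [0,0.15,0,0,0,0,0],
    [0,0.15,0,0,0,0,0],
    [0,0.15,0,0,0,0,0],
    [0,0.15,0,0,0,0,0],
    [0,0.15,0,0,0,0,0],
    [0,0.15,0,0,0,0,0],
  ],
)

```text
time_s: 8.6
tool_pos: [0.5332, -0.2649, 0.0636]
eef_rot: [-3.141, -0.0, 1.409]
force: [-4.4, -0.4, 5.6]
gripper_width: 0.0215
```

Emit:
servo_tool(
  moves=[
    [0,0.15,0,0,0,0,0],
    [0,0.15,0,0,0,0,0],
    [0,0.15,0,0,0,0,0],
    [0,0.15,0,0,0,0,0],
    [0,0.15,0,0,0,0,0],
    [0,0.15,0,0,0,0,0],
    [0,0.15,0,0,0,0,0],
    [0,0.15,0,0,0,0,0],
  ],
)

```text
time_s: 9.4
tool_pos: [0.5926, -0.2746, 0.0636]
eef_rot: [-3.141, 0.0, 1.409]
force: [-3.8, 1.0, 5.0]
gripper_width: 0.0211
```

Emit:
servo_tool(
  moves=[
    [0,0.15,0,0,0,0,0],
    [0,0.12,0,0,0,0,0],
    [0,0,0,0,0,0,0],
    [0,0,0,0,0,0,0],
  ],
)

```text
time_s: 9.8
tool_pos: [0.6063, -0.2769, 0.0636]
eef_rot: [3.14, 0.0, 1.409]
force: [0.8, 0.2, 2.0]
gripper_width: 0.0211
```

```bash
python3 -c "
from h import *
c=calibration('wrist');p,d=snapshot('wrist');s,_=snapshot('scene')
a=s[150:270,80:260];cv2.imwrite('pics/w4.png',np.vstack([p[:300,:,::-1],cv2.resize(a[:,:,::-1],(560,300),interpolation=cv2.INTER_CUBIC)]))
w=state()['tool_pos'];B=np.array([.5065,-.2687]);t=np.radians(-9.1);print((w[:2]-B)@[np.cos(t),np.sin(t)])"
```

```text
t 9.9 tcp [ 0.6058 -0.2768  0.0636] rpy [1.7994e+02 1.0000e-02 8.0740e+01] q [-0.43  0.6   1.66  0.    0.89 -0.27] F [2.1 0.2 2. ] M [-0.18 -0.23  0.07] w 21.7
0.09932561439596323
```

View pics/w4.png

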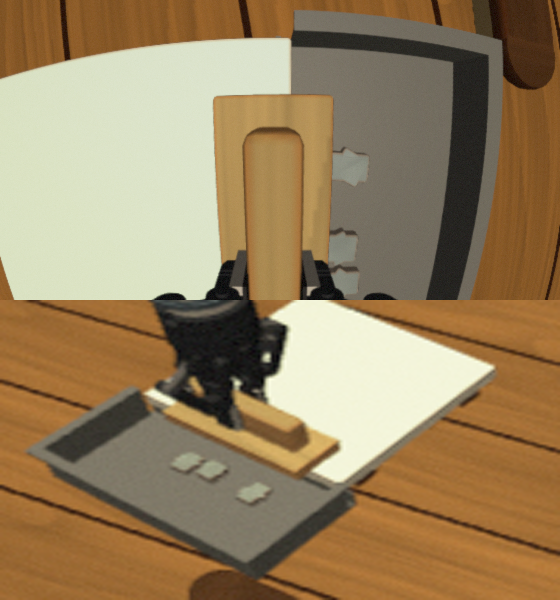

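All three chips lie on the tray floor: wrist view (350,166), (343,245), (345,280), confirmed in the scene crop. The board is clear. Next, the scraper goes back to its original spot.

```bash
python3 -c "
from h import *
plan([(.6058,-.2768,.12,80.8,2),(.5195,.0105,.12,173.,13),(.5195,.0105,.027,173,4)])"
```

```text
t 9.9 tcp [ 0.6058 -0.2768  0.0636] rpy [1.7994e+02 1.0000e-02 8.0740e+01] q [-0.43  0.6   1.66  0.    0.89 -0.27] F [2.1 0.2 2. ] M [-0.18 -0.23  0.07] w 21.7
[0.0, 0.0, -0.56, 0.0, 0.0, -0.0]
[0.0, 0.0, -0.57, 0.0, 0.0, -0.0]
--
[0.41, -0.2, -0.0, 0.0, 0.0, -7.1]
[0.44, -0.15, -0.0, 0.0, 0.0, -7.1]
[0.45, -0.09, -0.0, 0.0, 0.0, -7.1]
[0.46, -0.04, -0.0, 0.0, 0.0, -7.1]
[0.47, 0.02, -0.0, 0.0, 0.0, -7.1]
[0.45, 0.07, -0.0, 0.0, 0.0, -7.1]
[0.44, 0.14, -0.0, 0.0, 0.0, -7.1]
[0.43, 0.18, -0.0, 0.0, 0.0, -7.1]
[0.39, 0.24, -0.0, 0.0, 0.0, -7.1]
[0.37, 0.28, -0.0, 0.0, 0.0, -7.1]
[0.32, 0.33, -0.0, 0.0, 0.0, -7.1]
[0.28, 0.36, -0.0, 0.0, 0.0, -7.1]
[0.24, 0.4, -0.0, 0.0, 0.0, -7.1]
--
[0.0, 0.0, 0.46, -0.0, 0.0, 0.0]
[0.0, 0.0, 0.47, -0.0, 0.0, 0.0]
[0.0, 0.0, 0.46, -0.0, 0.0, 0.0]
[0.0, 0.0, 0.47, -0.0, 0.0, 0.0]
--
```

Emit:
servo_tool(
  moves=[
    [0,0,-0.3,0,0,0,0],
    [0,0,-0.5,0,0,0,0],
    [0,0,-0.33,0,0,0,0],
    [0.41,-0.2,0,0,0,-7.1,0],
    [0.44,-0.15,0,0,0,-7.1,0],
    [0.45,-0.09,0,0,0,-7.1,0],
    [0.46,-0.04,0,0,0,-7.1,0],
    [0.47,0.02,0,0,0,-7.1,0],
  ],
)

```text
time_s: 10.7
tool_pos: [0.5717, -0.1652, 0.1209]
eef_rot: [3.141, 0.0, 2.033]
force: [-0.1, 0.3, -1.6]
gripper_width: 0.0215
```

Emit:
servo_tool(
  moves=[
    [0.45,0.07,0,0,0,-7.1,0],
    [0.44,0.14,0,0,0,-7.1,0],
    [0.43,0.18,0,0,0,-7.1,0],
    [0.39,0.24,0,0,0,-7.1,0],
    [0.37,0.28,0,0,0,-7.1,0],
    [0.32,0.33,0,0,0,-7.1,0],
    [0.28,0.36,0,0,0,-7.1,0],
    [0.24,0.4,0,0,0,-7.1,0],
  ],
)

```text
time_s: 11.5
tool_pos: [0.5188, 0.0114, 0.1209]
eef_rot: [3.141, 0.001, 3.025]
force: [-0.2, -1.2, -1.2]
gripper_width: 0.0213
```

Emit:
servo_tool(
  moves=[
    [0,0,0.2,0,0,0,0],
    [0,0,0.5,0,0,0,0],
    [0,0,0.5,0,0,0,0],
    [0,0,0.4,0,0,0,0],
    [0,0,0.2,0,0,0,0],
    [0,0,0,0,0,0,0],
    [0,0,0,0,0,0,0],
  ],
)

```text
time_s: 12.2
tool_pos: [0.5196, 0.0103, 0.0306]
eef_rot: [3.142, 0.0, 3.019]
force: [0.3, 0.7, -1.5]
gripper_width: 0.021
```

```bash
python3 -c "
from h import *
state()"
```

```text
t 12.2 tcp [0.5196 0.0103 0.0306] rpy [1.8000e+02 2.0000e-02 1.7298e+02] q [ 0.02  0.48  2.   -0.    0.66 -1.43] F [ 0.3  0.7 -1.5] M [ 0.   -0.01  0.02] w 21.0
```

Emit:
servo_tool(
  moves=[
    [0,0,0.08,0,0,0,0],
    [0,0,0.04,0,0,0,0],
    [0,0,0,0,0,0,0],
  ],
)

```text
time_s: 12.5
tool_pos: [0.5193, 0.0106, 0.0243]
eef_rot: [3.142, 0.0, 3.02]
force: [1.1, -0.3, -0.6]
gripper_width: 0.0213
```

Emit:
servo_tool(
  moves=[
    [0,0,0.02,0,0,0,0],
    [0,0,0,0,0,0,0],
  ],
)

```text
time_s: 12.7
tool_pos: [0.5193, 0.0106, 0.0236]
eef_rot: [3.142, 0.0, 3.02]
force: [-2.0, -0.1, 4.2]
gripper_width: 0.0211
```

Emit:
servo_tool(
  moves=[
    [0,0,0,0,0,0,50],
    [0,0,0,0,0,0,60],
    [0,0,0,0,0,0,60],
    [0,0,-0.3,0,0,0,60],
    [0,0,-0.8,0,0,0,60],
    [0,0,-1,0,0,0,70],
    [0,0,-1,0,0,0,80],
    [0,0,-1,0,0,0,80],
  ],
)

```text
time_s: 13.5
tool_pos: [0.5187, 0.0106, 0.2301]
eef_rot: [3.142, -0.0, 3.02]
force: [1.1, -0.4, 0.3]
gripper_width: 0.0798
```

```bash
python3 -c "
from h import *
plan([(.5193,.0106,.245,173,1),(.55,.21,.245,140.,7)])"
```

```text
t 13.5 tcp [0.5187 0.0106 0.2301] rpy [ 1.8000e+02 -1.0000e-02  1.7304e+02] q [ 0.02  0.19  1.86  0.    1.09 -1.43] F [ 1.1 -0.4  0.3] M [-0.    0.02 -0.02] w 79.8
[-0.01, 0.0, -0.3, 0.0, -0.0, 0.0]
--
[-0.02, 0.58, 0.0, -0.0, -0.0, 4.7]
[0.03, 0.57, 0.0, -0.0, -0.0, 4.7]
[0.08, 0.57, 0.0, -0.0, -0.0, 4.7]
[0.12, 0.57, 0.0, -0.0, -0.0, 4.7]
[0.17, 0.55, 0.0, -0.0, -0.0, 4.7]
[0.21, 0.53, 0.0, -0.0, -0.0, 4.7]
[0.26, 0.52, 0.0, -0.0, -0.0, 4.7]
--
```

Emit:
servo_tool(
  moves=[
    [0,0,-0.3,0,0,0,80],
    [-0.02,0.58,0,0,0,4.7,80],
    [0.03,0.57,0,0,0,4.7,80],
    [0.08,0.57,0,0,0,4.7,80],
    [0.12,0.57,0,0,0,4.7,80],
    [0.17,0.55,0,0,0,4.7,80],
    [0.21,0.53,0,0,0,4.7,80],
    [0.26,0.52,0,0,0,4.7,80],
  ],
)

```text
time_s: 14.3
tool_pos: [0.5497, 0.2112, 0.2429]
eef_rot: [-3.141, -0.0, 2.442]
force: [-0.3, -0.0, 0.1]
gripper_width: 0.08
```

Emit:
servo_tool(
  moves=[
    [0,0,0,0,0,0,80],
    [0,0,0,0,0,0,80],
  ],
)

```text
time_s: 14.5
tool_pos: [0.5495, 0.2103, 0.2427]
eef_rot: [-3.141, -0.0, 2.448]
force: [-0.2, -1.1, 0.5]
gripper_width: 0.0797
```

```bash
python3 -c "
from h import *
c=calibration('wrist');p,d=snapshot('wrist');np.savez('w5.npz',p=p,d=d,**c)
s,_=snapshot('scene');a=s[185:330,90:400]
cv2.imwrite('pics/w5.png',np.vstack([p[:330,:,::-1],cv2.resize(a[:,:,::-1],(560,262))]))
plan([(.5613,.2748,.235,140,3)])"
```

```text
t 14.6 tcp [0.5495 0.2093 0.2429] rpy [-179.96   -0.    140.18] q [ 0.36  0.29  1.7  -0.    1.15 -0.51] F [ 0.2 -0.   1.2] M [ 0.03  0.02 -0.02] w 80.0
[0.22, 0.39, 0.05, -0.0, -0.0, 0.1]
[0.22, 0.38, 0.05, -0.0, -0.0, 0.1]
[0.22, 0.39, 0.06, -0.0, -0.0, 0.1]
--
```

View pics/w5.png

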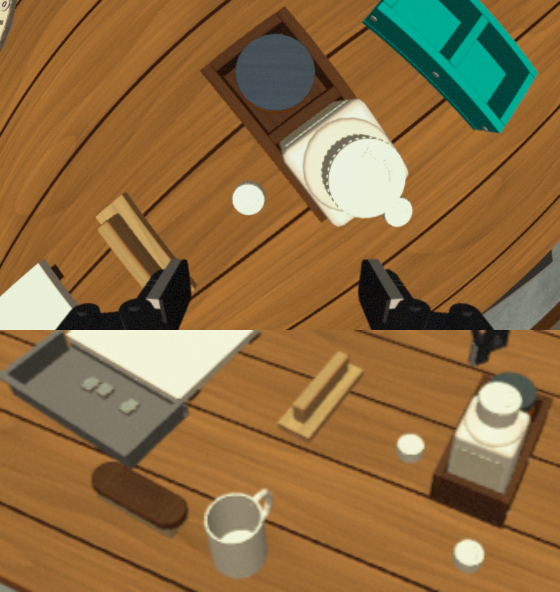

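The scraper stands flat near its original spot, and the chips are in the tray. The cap top is a circle centred near (367,177) in the wrist view.

```bash
python3 -c "
from h import *
c=dict(np.load('w5.npz'))
pts=np.array([fray(c,u,v,.191) for u,v in [(328,180),(407,177),(367,137),(366,218),(339,205),(339,150),(395,149)]])
x,y,r=cv2.fitEllipse((pts[:,:2]*1000).astype('f4'));print(x,y,r)
print(np.round(pts,4),(fray(c,328,180,.191)+fray(c,407,177,.191))/2)
plan([(.5613,.2748,.235,140,3)])"
```

```text
(561.3743896484375, 278.2113037109375) (50.5804443359375, 53.63743591308594) 100.89498901367188
[[0.5455 0.2573 0.191 ]
 [0.5768 0.2993 0.191 ]
 [0.5396 0.2927 0.191 ]
 [0.5813 0.2617 0.191 ]
 [0.5628 0.253  0.191 ]
 [0.5351 0.274  0.191 ]
 [0.5568 0.303  0.191 ]] [0.56113377 0.27828855 0.191     ]
t 14.6 tcp [0.5495 0.2093 0.2429] rpy [-179.96   -0.    140.18] q [ 0.36  0.29  1.7  -0.    1.15 -0.51] F [ 0.2 -0.   1.2] M [ 0.03  0.02 -0.02] w 80.0
[0.22, 0.39, 0.05, -0.0, -0.0, 0.1]
[0.22, 0.38, 0.05, -0.0, -0.0, 0.1]
[0.22, 0.39, 0.06, -0.0, -0.0, 0.1]
--
```

Emit:
servo_tool(
  moves=[
    [0.22,0.39,0.05,0,0,0,80],
    [0.22,0.38,0.05,0,0,0,80],
    [0.22,0.39,0.05,0,0,0,80],
    [0,0,0,0,0,0,80],
  ],
)

```text
time_s: 15.0
tool_pos: [0.562, 0.2773, 0.2352]
eef_rot: [3.141, -0.0, 2.447]
force: [0.3, -0.2, 0.5]
gripper_width: 0.08
```

```bash
python3 -c "
from h import *
c=calibration('wrist');p,d=snapshot('wrist');np.savez('w6.npz',p=p,d=d,**c)
cv2.imwrite('pics/w6.png',p[:,:,::-1])
state()"
```

```text
t 15.05 tcp [0.5617 0.2763 0.2352] rpy [-1.7997e+02 -1.0000e-02  1.4021e+02] q [ 0.45  0.35  1.63 -0.    1.16 -0.42] F [-0.2 -0.8 -1. ] M [ 0.    0.02 -0.01] w 79.9
```

View pics/w6.png

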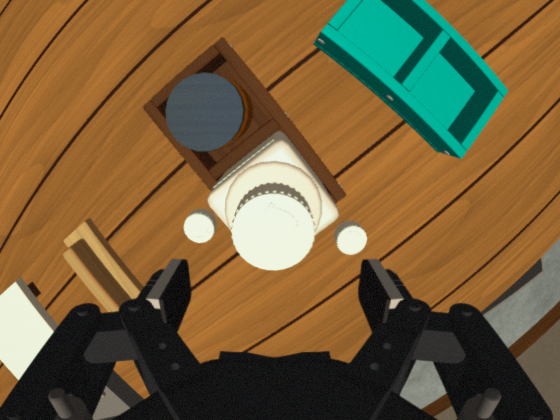

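```bash
python3 -c "
from h import *
c=dict(np.load('w6.npz'));print(fray(c,273,231.5,.191),fray(c,273,191,.191),fray(c,273,270,.191))
plan([(.5613,.276,.2,140,2),(.5613,.276,.164,140,2)])"
```

```text
[0.560135   0.27883277 0.191     ] [0.54053969 0.29520171 0.191     ] [0.58057821 0.26174544 0.191     ]
t 15.05 tcp [0.5617 0.2763 0.2352] rpy [-1.7997e+02 -1.0000e-02  1.4021e+02] q [ 0.45  0.35  1.63 -0.    1.16 -0.42] F [-0.2 -0.8 -1. ] M [ 0.    0.02 -0.01] w 79.9
[0.0, -0.0, 0.35, -0.0, -0.0, 0.1]
[0.0, -0.01, 0.35, -0.0, -0.0, 0.1]
--
[0.0, 0.0, 0.36, -0.0, -0.0, 0.0]
[0.0, 0.0, 0.36, -0.0, -0.0, 0.0]
--
```

Emit:
servo_tool(
  moves=[
    [0,0,0.4,0,0,0,80],
    [0,0,0.4,0,0,0,80],
    [0,0,0.4,0,0,0,80],
    [0,0,0.2,0,0,0,80],
    [0,0,0.02,0,0,0,80],
    [0,0,0,0,0,0,80],
  ],
)

```text
time_s: 15.65
tool_pos: [0.5619, 0.2755, 0.1651]
eef_rot: [3.141, 0.0, 2.446]
force: [0.7, -0.7, 0.5]
gripper_width: 0.0801
```

Emit:
servo_tool(
  moves=[
    [0,0,0,0,0,0,60],
    [0,0,0,0,0,0,54],
    [0,0,0,0,0,0,40],
    [0,0,0,0,0,0,40],
    [0,0,0,0,0,0,40],
    [0,0,0,0,0,0,40],
  ],
  squeeze=80,
)

```text
time_s: 16.25
tool_pos: [0.5623, 0.2761, 0.1658]
eef_rot: [3.14, 0.001, 2.446]
force: [-0.8, 0.2, 6.0]
gripper_width: 0.0499
```

```bash
python3 -c "
from h import *
state()"
```

```text
t 16.25 tcp [0.5623 0.2761 0.1658] rpy [1.7990e+02 5.0000e-02 1.4014e+02] q [ 0.45  0.42  1.69 -0.    1.03 -0.42] F [-0.8  0.2  6. ] M [-0.09  0.17  0.02] w 49.9
```

Emit:
servo_tool(
  moves=[
    [0,0,0.03,0,0,0,40],
    [0,0,0.03,0,0,0,40],
    [0,0,0,0,0,0,40],
  ],
)

```text
time_s: 16.55
tool_pos: [0.5623, 0.276, 0.1631]
eef_rot: [3.14, 0.001, 2.446]
force: [-2.0, -1.0, 10.4]
gripper_width: 0.0498
```

Emit:
servo_tool(
  moves=[
    [0,0,0.02,0,0,0,40],
    [0,0,0,0,0,0,40],
  ],
)

```text
time_s: 16.75
tool_pos: [0.5623, 0.2761, 0.1623]
eef_rot: [3.14, 0.001, 2.446]
force: [-2.3, -1.4, 10.7]
gripper_width: 0.0502
```

```bash
python3 -c "
from h import *
state()"
```

```text
t 16.75 tcp [0.5623 0.2761 0.1623] rpy [1.7989e+02 5.0000e-02 1.4014e+02] q [ 0.45  0.42  1.69 -0.    1.02 -0.42] F [-2.3 -1.4 10.7] M [-0.2   0.45  0.01] w 50.2
```

Emit:
servo_tool(
  moves=[
    [0,0,0.02,0,0,0,40],
    [0,0,0,0,0,0,40],
  ],
)

```text
time_s: 16.95
tool_pos: [0.5624, 0.2761, 0.1615]
eef_rot: [3.14, 0.001, 2.446]
force: [-3.2, -1.3, 11.8]
gripper_width: 0.0505
```

Emit:
servo_tool(
  moves=[
    [0,0,0.01,0,0,0,40],
    [0,0,0,0,0,0,40],
  ],
)

```text
time_s: 17.15
tool_pos: [0.5623, 0.2761, 0.1611]
eef_rot: [3.14, 0.001, 2.446]
force: [-1.9, -1.5, 12.9]
gripper_width: 0.0501
```

```bash
python3 -c "
from h import *
state()"
```

```text
t 17.15 tcp [0.5623 0.2761 0.1611] rpy [1.7989e+02 5.0000e-02 1.4014e+02] q [ 0.45  0.43  1.69 -0.    1.02 -0.42] F [-1.9 -1.5 12.9] M [-0.25  0.5   0.04] w 50.1
```

Emit:
servo_tool(
  moves=[
    [0,0,0.01,0,0,0,40],
    [0,0,0,0,0,-2,40],
    [0,0,0,0,0,-4,40],
    [0,0,0,0,0,-4,40],
    [0,0,0,0,0,0,40],
  ],
)

```text
time_s: 17.65
tool_pos: [0.563, 0.2765, 0.161]
eef_rot: [3.138, 0.002, 2.623]
force: [-1.1, 0.4, 11.9]
gripper_width: 0.0499
```

```bash
python3 -c "
from h import *
state()"
```

```text
t 17.65 tcp [0.563  0.2765 0.161 ] rpy [1.7982e+02 1.2000e-01 1.5028e+02] q [ 0.45  0.43  1.69  0.    1.02 -0.6 ] F [-1.1  0.4 11.9] M [-0.04  0.26  0.09] w 49.9
```

Emit:
servo_tool(
  moves=[
    [0,0,0,0,0,-5,40],
    [0,0,0,0,0,-6,40],
    [0,0,0,0,0,-6,40],
    [0,0,0,0,0,-6,40],
    [0,0,0,0,0,0,40],
  ],
)

```text
time_s: 18.15
tool_pos: [0.5634, 0.2767, 0.1611]
eef_rot: [3.139, 0.004, 3.025]
force: [0.5, 0.4, 12.5]
gripper_width: 0.0502
```

```bash
python3 -c "
from h import *
state()"
```

```text
t 18.15 tcp [0.5634 0.2767 0.1611] rpy [179.84   0.23 173.35] q [ 0.45  0.43  1.69  0.    1.02 -1.  ] F [ 0.5  0.4 12.5] M [0.03 0.04 0.06] w 50.2
```

Emit:
servo_tool(
  moves=[
    [0,0,0,0,0,-5,40],
    [0,0,0,0,0,-6,40],
    [0,0,0,0,0,-6,40],
    [0,0,0,0,0,-6,40],
    [0,0,0,0,0,-6,40],
    [0,0,0,0,0,0,40],
  ],
)

```text
time_s: 18.75
tool_pos: [0.5634, 0.2768, 0.1611]
eef_rot: [3.141, 0.005, -2.752]
force: [0.8, 1.0, 11.7]
gripper_width: 0.0505
```

```bash
python3 -c "
from h import *
state()
c=calibration('wrist');p,d=snapshot('wrist');s,_=snapshot('side')
a=s[130:225,180:290];cv2.imwrite('pics/w7.png',np.vstack([p[:300,:,::-1],cv2.resize(a[:,:,::-1],(560,300),interpolation=cv2.INTER_CUBIC)]))"
```

```text
t 18.75 tcp [0.5634 0.2768 0.1611] rpy [ 179.97    0.28 -157.65] q [ 0.45  0.43  1.69  0.    1.02 -1.51] F [ 0.8  1.  11.7] M [0.21 0.11 0.04] w 50.5
```

View pics/w7.png

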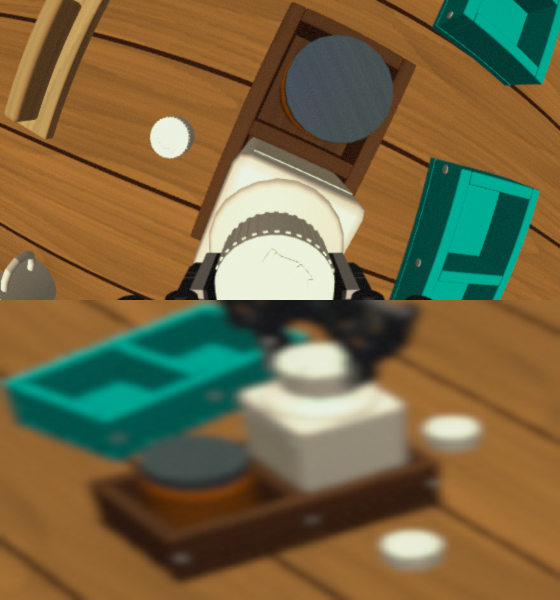

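Turned 62°. The mark on the cap turned with the gripper, while the bottle stayed put in its pocket. Next is a gentle lift, watching the force.

Emit:
servo_tool(
  moves=[
    [0,0,-0.06,0,0,0,40],
    [0,0,-0.06,0,0,0,40],
    [0,0,-0.06,0,0,0,40],
    [0,0,0,0,0,0,40],
  ],
)

```text
time_s: 19.25
tool_pos: [0.5622, 0.2761, 0.1685]
eef_rot: [3.141, 0.002, -2.755]
force: [1.4, 1.1, 2.5]
gripper_width: 0.0502
```

```bash
python3 -c "
from h import *
state()"
```

```text
t 19.25 tcp [0.5622 0.2761 0.1685] rpy [ 1.7999e+02  1.0000e-01 -1.5786e+02] q [ 0.45  0.42  1.69  0.    1.03 -1.5 ] F [1.4 1.1 2.5] M [ 0.28 -0.26  0.01] w 50.2
```

Emit:
servo_tool(
  moves=[
    [0,0,-0.08,0,0,0,40],
    [0,0,-0.08,0,0,0,40],
    [0,0,-0.08,0,0,0,40],
    [0,0,0,0,0,0,40],
  ],
)

```text
time_s: 19.65
tool_pos: [0.5617, 0.2757, 0.18]
eef_rot: [-3.141, 0.0, -2.755]
force: [0.2, -0.7, -0.4]
gripper_width: 0.05
```

```bash
python3 -c "
from h import *
state()"
```

```text
t 19.65 tcp [0.5617 0.2757 0.18  ] rpy [-1.7999e+02  1.0000e-02 -1.5787e+02] q [ 0.45  0.4   1.68 -0.    1.06 -1.5 ] F [ 0.2 -0.7 -0.4] M [-0.06  0.01  0.  ] w 50.0
```

Emit:
servo_tool(
  moves=[
    [0,0,-0.15,0,0,0,40],
    [0,0,-0.2,0,0,0,40],
    [0,0,-0.15,0,0,0,40],
    [0,0,-0.1,0,0,0,40],
    [0,0,0,0,0,0,40],
    [0,0,0,0,0,0,40],
    [0,0,0,0,0,0,40],
    [0,0,0,0,0,0,40],
  ],
)

```text
time_s: 20.45
tool_pos: [0.5614, 0.2756, 0.2092]
eef_rot: [-3.142, -0.001, -2.755]
force: [0.3, 0.7, -0.7]
gripper_width: 0.0502
```

```bash
python3 -c "
from h import *
state()
s,d=snapshot('scene');e,_=snapshot('side')
a=cv2.resize(s[170:310,80:420,::-1],(728,300),interpolation=cv2.INTER_CUBIC);b=cv2.resize(e[120:240,170:461,::-1],(728,300),interpolation=cv2.INTER_CUBIC)
cv2.imwrite('pics/end.png',np.vstack([a,b]))
c=calibration('scene');P=cloud(c,d)[200:280,330:400].reshape(-1,3);P=P[(abs(P[:,0]-.5617)<.022)&(abs(P[:,1]-.2757)<.022)]
print(np.histogram(P[:,2],bins=np.arange(.13,.26,.01)))
M=P[(P[:,2]>.165)&(P[:,2]<.185)];print(M.mean(0) if len(M) else 0)"
```

```text
t 20.45 tcp [0.5614 0.2756 0.2092] rpy [-1.8000e+02 -4.0000e-02 -1.5787e+02] q [ 0.45  0.37  1.65 -0.    1.11 -1.5 ] F [ 0.3  0.7 -0.7] M [-0.05  0.03  0.03] w 50.2
(array([  0,  93,  65,  67, 102,   0,   0,  29,  39,  43, 291,  11]), array([0.13, 0.14, 0.15, 0.16, 0.17, 0.18, 0.19, 0.2 , 0.21, 0.22, 0.23,
       0.24, 0.25]))
[0.56831308 0.27550779 0.1716092 ]
```

View pics/end.png

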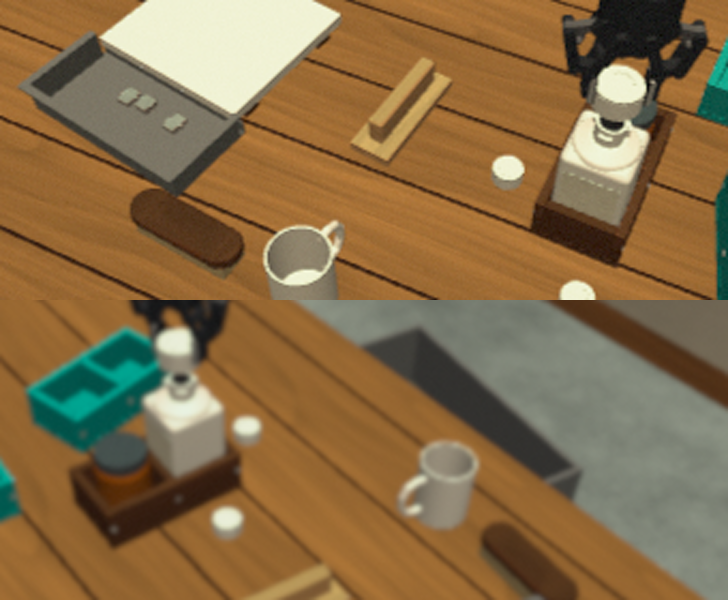

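The cap is held level above the open mouth of the bottle, which still stands in its rack. The chips are in the tray and the scraper is flat on the bench. The jar, mug and brush look unmoved.

```bash
python3 -c "
from h import *
print(job.sign_off());state()"
```

```text
the job is handed in; nothing more can be done
None
the job is handed in; nothing more can be done
```

The job is done and handed in at about 20.6 s of the 64 s allowed. The hand-in reported no verdict.

- **Chips and scraper:** I wiped all three stone chips into the catch tray with the scraper and set it back flat near where it started. The final pictures show the chips on the tray floor and the board clear.
- **Cap:** I pressed it down about 4.5 mm at about 12–13 N, turned it 62° counter-clockwise and lifted it off. It came free with no pull on the bottle: the wrist read -0.4 N just after release, where the bottle would have weighed about 5.5 N.
- **Final state:** The gripper holds the cap level (0.04° tilt), its underside about 3 cm above the open mouth. The bottle still stands in its rack, and the jar, mug and brush look unmoved.

**Checks that disagreed:**
- The wrist and fixed cameras differed by 3–4 mm on the cap's position. I gripped between the two, and the grip was sound.
- Early in the wipe the scraper pressed the board at up to 29 N, more than I wanted. I eased it to under 6 N.
- The fingers read 50 mm on the 52 mm cap, probably because the pads or ribs compress. On the scraper rib they read about 21 mm instead of 22.
- After sign-off I could not read the robot's state again.

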